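# Close the sample carrier's keeper and hold the carrier level over the drip pan

## Task

The sample carrier is to be sprayed clean from below before it leaves the station: while it still sits in its dock, swing its hinged keeper bar fully shut over the tube caps until it clicks into its catch, then lift the carrier by its fixed handle, carry it over the round drip pan and finish while holding it there, level and still, centred over the pan with its underside about 10 cm above the table. Never tip the carrier so far that the loose steel witness ball rolls out of its shallow cup or a tube falls out, do not set the carrier down or let it go at the end, and leave the other things on the table where they are.

Things in the scene. Friction and masses are not known exactly. Their poses are not given: they have to be found in the camera images.
- carrier: White sample carrier, loose, 0.7 kg laden, in the dock. Origin: centre of its underside; z up, y along its length. Base 150 (x) x 200 (y) x 8 mm. Aluminium handle arch over the centre, grip bar along y. At +x a block with four red-capped tubes in a row along y (tops 62 mm up), at -x a pedestal with the ball's cup (ball's top 52 mm up). Heights here and below are above the carrier's underside.
- handle (a point): Centre of the handle's grip bar, 115 mm straight above the carrier's origin. Bar 16 mm wide (x), 14 mm high, 84 mm long (y); its two legs at y = +38 and -38 mm leave 68 mm between them, open down to the base plate. Grasp it from above across x. The load's centre of mass lies within about 10 mm of straight below it.
- keeper (a joint): Keeper: flat steel bar 12 mm wide, lying level 66 to 74 mm up, on a vertical hinge on the carrier. 0 = shut (along the carrier's y, over the caps, at its stop); grows as it swings out to the carrier's +x, at most 1.3 rad; seen from above it closes anticlockwise. Stays where left; near 0.1 rad a sprung catch resists with up to 4 N at the post, is passed at 0.05 rad, and the bar clicks in.
- keeper_hinge (a point): The keeper's hinge axis, at x = +48, y = -66 mm of the carrier, 70 mm up.
- keeper_post (a point): Top of the finger post: steel pin 12 mm in diameter standing on the bar's free end, 132 mm from the hinge axis, from 74 to 112 mm up. Push the bar by it, or pinch it from above. When shut it lies at x = +48, y = +66 mm of the carrier; the handle's grip bar (x -8 to +8) ends at y = +42 mm.
- cup (a point): Where the ball's centre lies when it rests in the middle of its cup: x = -46, y = 0 of the carrier, 39 mm up. The cup is a round pocket 30 mm wide and 2 mm deep.
- ball_center (a point): Centre of the loose steel witness ball, 26 mm in diameter, in the cup, where it may roll about by some 7 mm. It climbs the rim if the carrier tips by about 30 degrees or is jerked.
- tube0: Sample tube 1 of 4, loose in the carrier's block at x = +48, y = -39 mm: clear tube 15 mm in diameter with a red cap 20 mm in diameter, 54 mm tall in all. Origin: centre of its foot, 8 mm above the carrier's underside.
- tube1: Sample tube 2 of 4, loose in the carrier's block at x = +48, y = -13 mm: clear tube 15 mm in diameter with a red cap 20 mm in diameter, 54 mm tall in all. Origin: centre of its foot, 8 mm above the carrier's underside.
- tube2: Sample tube 3 of 4, loose in the carrier's block at x = +48, y = +13 mm: clear tube 15 mm in diameter with a red cap 20 mm in diameter, 54 mm tall in all. Origin: centre of its foot, 8 mm above the carrier's underside.
- tube3: Sample tube 4 of 4, loose in the carrier's block at x = +48, y = +39 mm: clear tube 15 mm in diameter with a red cap 20 mm in diameter, 54 mm tall in all. Origin: centre of its foot, 8 mm above the carrier's underside.
- dock: Fixed grey plastic nest, 172 (x) x 222 (y) mm, with a floor 6 mm thick and lips 16 mm high above the table, in which the carrier stands with 3 mm play all round. Origin: centre of its underside.
- pan: Fixed round shallow steel drip pan, 270 mm in diameter, rim 20 mm above the table. Origin: centre of its underside, on the table.
- bottle: Bystander: upright bottle, 60 mm in diameter, 140 mm tall. Origin: centre of its underside.
- kit_box: Bystander: flat red carton 80 x 150 x 45 mm high. Origin: centre of its underside.
- tape_roll: Bystander: cardboard ring lying flat, 76 mm in diameter, 22 mm high. Origin: centre of its underside.
- jar: Bystander: white jar, 64 mm in diameter, 75 mm tall. Origin: centre of its underside.
Not all that is in view belongs to the job. Several things have the shape of the carrier; the one meant has the colours described above.

How it is judged:
On the way, in this order (a step that is already met when the one before it is completed fails the run):
1. the keeper is shut in its catch while the carrier still sits in its dock (value of joint keeper below 0.03 rad and horizontal distance between carrier and dock below 0.015 m and height (world z) of carrier below 0.02 m), for 0.3 s.
2. the carrier is lifted clear of its dock with the keeper shut (value of joint keeper below 0.03 rad and height (world z) of carrier above 0.04 m), for 0.2 s.
At the end, for the whole second after the job is handed in: Gripper holds the carrier still, level within 0.1 rad, centre within 35 mm of the pan's in plan, underside 60 to 150 mm above the table, clear of pan and dock; keeper shut (under 0.03 rad), ball in its cup, all four tubes in their holes (value of joint keeper below 0.03 rad and angle between carrier's own z axis and vertical below 0.1 rad and distance between ball_center and cup below 0.018 m and z of each of tube0, tube1, tube2, tube3 in the frame of carrier below 0.024 m and horizontal distance between carrier and pan below 0.035 m and height (world z) of carrier between 0.06 and 0.15 m and contact force between the fingers and carrier above 1 N and contact force between carrier and pan below 0.1 N and contact force between carrier and dock below 0.1 N and linear speed of carrier below 0.03 m/s and angular speed of carrier below 0.15 rad/s); the arm keeps its last pose, push and grip.
It fails at once if the witness ball leaves its cup (not (distance between ball_center and cup below 0.018 m)).
It fails at once if a tube comes out of the carrier (not (z of tube0 in the frame of carrier below 0.024 m) or not (z of tube1 in the frame of carrier below 0.024 m) or not (z of tube2 in the frame of carrier below 0.024 m) or not (z of tube3 in the frame of carrier below 0.024 m)).
It fails at once if a bystander is moved by more than 30 mm (distance of any of bottle, kit_box, tape_roll, jar from where it was at the start of the episode above 0.03 m).
It also fails if it takes over 64 s, if anything falls off the work surface, if the arm or the gripper's body presses on something with over 40 N, if the wrist force passes 120 N, or if a joint passes its speed limit or range.

## Robot

A 6-joint arm with a two-finger parallel gripper is mounted at the origin on the work surface. World frame = base frame: x ahead of the robot, y to its left, z up, the work surface at z = 0. Lengths are in m, angles in rad, forces in N, time in s.
With the tool pointing down it reaches from about 0.4 to 0.825 m from the base axis. Payload 7 kg.
Tool frame: the origin (TCP) lies between the finger pads; the fingertips stand 22 mm ahead of it and the grasp point (between the pads) lies 3 mm ahead of it; z points along the fingers, y is the direction in which the jaws open and shut (so a half turn about z gives the same grasp; the last joint's range is limited). The gripper opens to 88 mm and grips with 3 to 60 N. Pads are 19 mm wide; open, the fingers measure 130 mm over their backs; the gripper's body (78 mm by 193 mm) begins 47 mm behind the grasp point.
Start: joints at [-1.048, 0.359, 0.012, 0, -1.224, -0.288], TCP at [0.157, -0.656, 0.228] pointing down, gripper open.
Joint ranges: [-3.07, 3.07], [-1.43, 2.12], [-1.02, 1.25], [-3.03, 1.67], [-3.05, -0], [-3.03, 3.03]. Speed limits (rad/s): [2.39, 2.39, 3.01, 3.14, 3.14, 3.14].

## Interface

Orientations are given as [roll, pitch, yaw] about the fixed x, y, z axes, in that order (R = Rz(yaw) Ry(pitch) Rx(roll)).
In Python, from station import arm, optics gives the robot as it stands. The module is installed in compiled form; this text tells all that it offers.
- The arm moves only by the tool jog_arm, never from a script. Its argument "motion" is a list that holds one entry, the list of rows, each a list of 7 numbers: the shift along the tool's x, y, z in m, then the turn, a rotation vector about the tool's x, y, z in degrees, then the finger opening in m, from 0 to 0.0876. In form: [[[x, y, z, rx, ry, rz, grip], ...]]. A call has 1 to 8 rows; each row is the pose to reach, as a shift and turn from the pose measured when the call began, along the tool's axes at that moment; what a row does not reach only later rows make up. A row lasts 1/10 s, in which the tool goes at most 50 mm and 8.59 degrees, less where a joint would pass 70% of its speed; a pose out of reach is approached as far as the arm can. A call with a gripper value outside its range is refused whole. The fingers move at their own pace and stop on an object; "newtons" is the grip in N (left out, the last holds). Time passes only in rows, so rows that repeat a pose let the fingers close. It gives the time, the measured TCP pose, the force and the opening at its end, in the units of the state.
- arm.get_state(): the state, without advancing time (a new reading comes with each control period).
- optics.grab_frame(name): name is "side" or "top" or "wrist"; returns the picture (480x640x3 uint8, red, green, blue); there is no depth.
- optics.camera_model(name): a dict with "mtx" (3x3 intrinsics, pixels), "R" (3x3) and "t" (3): a world point X has camera coordinates R X + t; the wrist camera has in their place "mount" (4x4, takes a point from camera to tool coordinates, whose origin is the TCP and whose axes are the flange's). Camera axes: x right, y down, z forward; pixel columns grow to the right and rows downward; lengths in m; the calibration is good to about 2 mm. A picture is of the moment at which its call begins: read the wrist's pose just before it. camera_model takes no time and is no camera call.
- arm.job_done(): hands the job in, once; it reports no verdict.
The state is a dict: "t": time; "q": joint angles; "qd": joint speeds; "joint_efforts": joint torques, N m; "eef_pos": TCP position; "ee_rot": TCP orientation; "force": force on the tool from outside, world axes, zero at the start; "moment": the same for the moment, N m; "width": finger opening in m.
Only numpy, scipy, OpenCV 4.12 (cv2) and the standard library are available. Lean on these libraries where they do the work, as an engineer would, in place of code of your own. Each camera call takes 0.05 s, during which the arm holds its last target.

## Working session

There is one attempt and no reset: what is moved stays moved. The work goes in short steps, Python scripts to look and compute and a tool call to move; the robot and the scene stay as the last step left them, time stands still between calls to the robot, and variables do not carry over. Pictures are saved under pics/ and viewed, and the job is handed in when it is done.

Besides the shell and the picture viewer there is one more tool, called after "Request:" in YAML: its name, and indented under it one key for each argument. jog_arm: Moves the arm, as the interface text tells. Its arguments: {"type":"object","properties":{"motion":{"type":"array","items":{"type":"array","items":{"type":"array","items":{"type":"number"}}}},"newtons":{"type":"number"}},"required":["motion"]}

```bash
mkdir -p pics; ls; python3 - <<'E'
from station import arm, optics
import cv2
print(arm.get_state())
for n in ("top","side","wrist"):
    f=optics.grab_frame(n); cv2.imwrite(f"pics/{n}0.png",f[:,:,::-1])
    m=optics.camera_model(n); print(n,m)
E
```

```text
pics
{'t': 0.0, 'q': array([-1.04789431e+00,  3.59379958e-01,  1.10635305e-02, -3.88164338e-04,
       -1.22411503e+00, -2.88115660e-01]), 'qd': array([-0.0003712 ,  0.00203814, -0.00015412,  0.00060484,  0.00105827,
        0.00039237]), 'joint_efforts': array([ 8.39077416e-05, -5.82723105e+01,  2.93053025e+01,  6.99721992e+00,
        6.92199043e-03, -2.03359104e-04]), 'eef_pos': array([ 0.15690747, -0.65599793,  0.22722236]), 'ee_rot': array([ 3.13992122e+00, -1.14807756e-04, -2.90693839e+00]), 'force': array([-0.0467242 ,  0.3490619 ,  0.44044564]), 'moment': array([-0.02868316, -0.01711015, -0.02213886]), 'width': 0.08723211107526326}
top {'mtx': array([[463.1462536 ,   0.        , 317.95532789],
       [  0.        , 463.1462536 , 235.36048992],
       [  0.        ,   0.        ,   1.        ]]), 'R': array([[-0.00482514, -0.99990256,  0.01309905],
       [-0.99614585,  0.00365896, -0.08763594],
       [ 0.08757947, -0.01347142, -0.99606644]]), 't': array([-0.01555183,  0.57236479,  1.40829447])}
side {'mtx': array([[469.36563016,   0.        , 322.71522008],
       [  0.        , 469.36563016, 240.99417065],
       [  0.        ,   0.        ,   1.        ]]), 'R': array([[-0.7609092 , -0.64881124,  0.00782047],
       [-0.35174966,  0.40233508, -0.84522107],
       [ 0.54524248, -0.64588734, -0.5343596 ]]), 't': array([0.44702742, 0.29325588, 1.09131326])}
wrist {'mtx': array([[424.45489295,   0.        , 317.27547941],
       [  0.        , 424.45489295, 231.70685479],
       [  0.        ,   0.        ,   1.        ]]), 'mount': array([[-1.83434262e-03, -9.64402358e-01, -2.64432840e-01,
         7.13450895e-02],
       [ 9.99997933e-01, -2.00106082e-03,  3.61108482e-04,
        -5.53122357e-04],
       [-8.77400067e-04, -2.64431631e-01,  9.64404035e-01,
        -1.56797412e-01],
       [ 0.00000000e+00,  0.00000000e+00,  0.00000000e+00,
         1.00000000e+00]])}
```

View pics/top0.png

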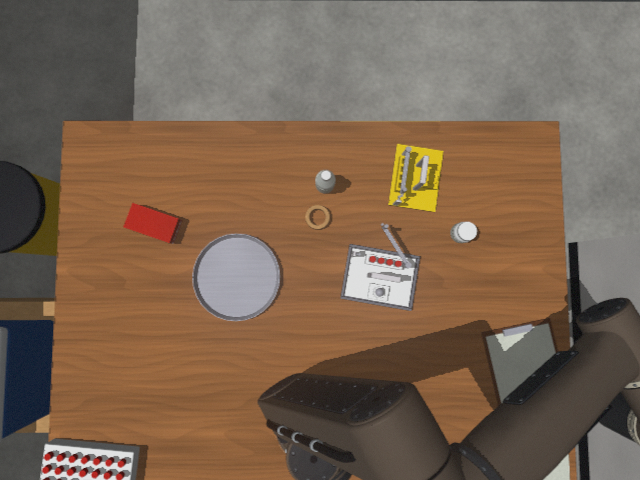

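View pics/side0.png

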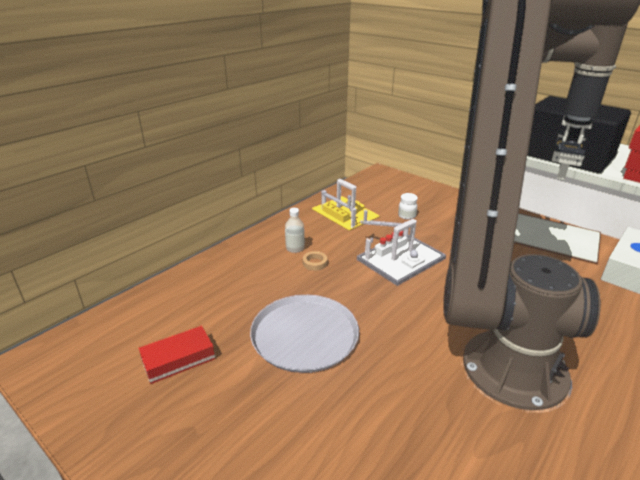

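View pics/wrist0.png

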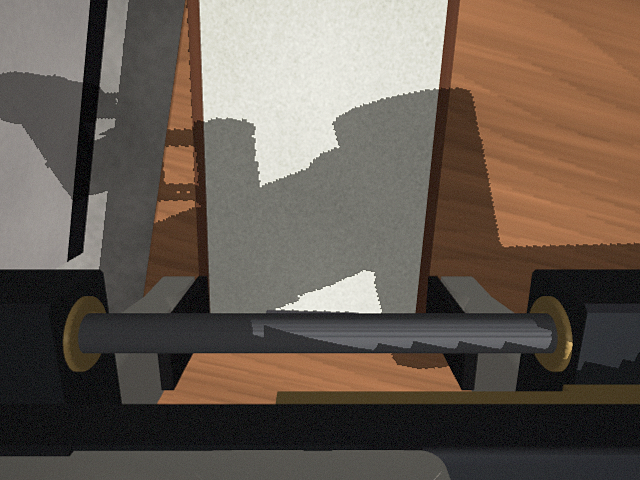

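```bash
cat > h.py <<'E'
import numpy as np, cv2
from station import arm, optics
def ray(n,uv,z,T=None):
    m=optics.camera_model(n); K=m["mtx"]
    d=np.linalg.solve(K,[uv[0],uv[1],1.])
    if n=="wrist":
        M=T@m["mount"]; c=M[:3,3]; d=M[:3,:3]@d
    else:
        R,t=m["R"],m["t"]; c=-R.T@t; d=R.T@d
    return c+d*(z-c[2])/d[2]
def proj(n,X,T=None):
    m=optics.camera_model(n); K=m["mtx"]; X=np.asarray(X,float)
    if n=="wrist":
        M=np.linalg.inv(T@m["mount"]); p=M[:3,:3]@X+M[:3,3]
    else: p=m["R"]@X+m["t"]
    p=K@p; return p[:2]/p[2]
def tool(s=None):
    from scipy.spatial.transform import Rotation as Ro
    s=s or arm.get_state(); T=np.eye(4); T[:3,:3]=Ro.from_euler("xyz",s["ee_rot"]).as_matrix(); T[:3,3]=s["eef_pos"]; return T
E
python3 - <<'E'
from h import *
f=cv2.imread("pics/top0.png")
c=f[215:325,325:485]; cv2.imwrite("pics/crop_top0.png",cv2.resize(c,None,fx=5,fy=5,interpolation=cv2.INTER_CUBIC))
g=cv2.imread("pics/side0.png")[185:290,340:460]; cv2.imwrite("pics/crop_side0.png",cv2.resize(g,None,fx=5.5,fy=5.5,interpolation=cv2.INTER_CUBIC))
hsv=cv2.cvtColor(f,cv2.COLOR_BGR2HSV)
# caps
r=((hsv[...,0]<8)|(hsv[...,0]>172))&(hsv[...,1]>150)&(hsv[...,2]>80)
n,l,st,ce=cv2.connectedComponentsWithStats(r.astype(np.uint8))
for i in range(1,n):
    if 3<st[i,4]<2000 and 320<ce[i,0]<480 and 200<ce[i,1]<330: print("red",ce[i],st[i,4],ray("top",ce[i],.068))
w=((hsv[...,1]<100)).astype(np.uint8)  # non-wood
w[:, :100]=0; 
n,l,st,ce=cv2.connectedComponentsWithStats(w)
for i in range(1,n):
    if st[i,4]>60:
        print(ce[i],st[i])
        if 230<ce[i,0]<420 and st[i,4]>3000 and st[i,4]<12000:
            ct=cv2.findContours((l==i).astype(np.uint8),0,2)[0][0]
            print("  circ",cv2.fitEllipse(ct), "rect",cv2.minAreaRect(ct))
E
```

```text
red [372.15384615 258.61538462] 26 [ 0.4980469  -0.17934468  0.068     ]
red [380.66666667 260.125     ] 24 [ 0.49341967 -0.20480262  0.068     ]
red [389.15384615 261.61538462] 26 [ 0.48885069 -0.23018241  0.068     ]
red [397.65384615 263.15384615] 26 [ 0.48413822 -0.25559566  0.068     ]
[434.83389618 199.36936395] [   100      0    540    480 121406]
[403.7807309  174.33887043] [393 146  19  60 301]
[422.15725806 171.37903226] [413 156  16  34 248]
[324.83790524 181.09476309] [315 170  21  24 401]
[463.4665272  231.66945607] [450 221  28  22 478]
[380.32024242 275.70812121] [ 340  223   81   88 4125]
  circ ((379.8121337890625, 273.1070556640625), (76.19929504394531, 83.29248809814453), 155.83534240722656) rect ((382.18914794921875, 264.3648681640625), (72.8287353515625, 81.87068939208984), 9.462323188781738)
[236.03510467 276.81095008] [ 192  233   91   89 6210]
  circ ((236.12258911132812, 276.88409423828125), (87.14058685302734, 89.15150451660156), 68.3672866821289) rect ((236.00001525878906, 277.0), (87.68123626708984, 89.09545135498047), 45.0)
[119.11262799 460.07679181] [ 100  442   40   38 1172]
```

View pics/crop_top0.png

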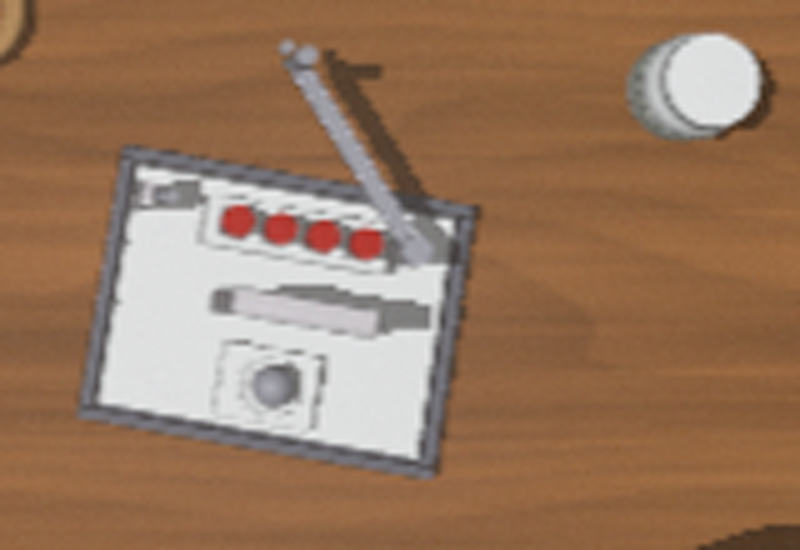

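View pics/crop_side0.png

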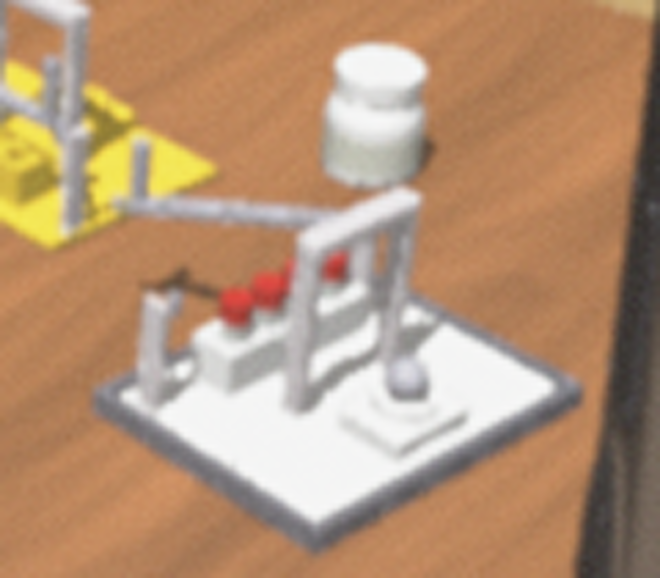

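```bash
python3 - <<'E'
from h import *
y=-0.180; o=np.array([.4439,-.2089]); R=np.array([[np.cos(y),-np.sin(y)],[np.sin(y),np.cos(y)]])
W=lambda a,b,z:np.r_[o+R@[a,b],z+.006]
for nm,uv,z in (("posttop",(386.4,226),.118),("bar end",(383.8,228),.08),("catch?",(361,253.5),.08),("pan",(236.1,277),.02),("jar",(467,231),.075),("bottle",(326,175),.14),("tape",(318,217),.022)): print(nm,ray("top",uv,z))
for nm,uv in (("posttop side",(340+140/5.5,185+142/5.5)),("catchtop",(340+160/5.5,185+295/5.5))): print(nm,ray("side",uv,.118),ray("side",uv,.08),ray("side",uv,.09))
# verify projections
f=cv2.imread("pics/top0.png");g=cv2.imread("pics/side0.png")
for p in [W(48,-66,70),]:pass
P=dict(hinge=(.048,-.066,.07),postshut=(.048,.066,.112),h0=(0,-.042,.122),h1=(0,.042,.122),cup=(-.046,0,.052),c1=(.075,.1,.008),c2=(.075,-.1,.008),c3=(-.075,-.1,.008),c4=(-.075,.1,.008))
h=W(.048,-.066,.07)
print("hinge",h)
pt=ray("top",(386.4,226),.118); d=R.T@(pt[:2]-h[:2]); print("th",np.arctan2(d[0],d[1]),np.hypot(*d))
for n,im,(x0,y0),s in (("top",f,(325,215),5),("side",g,(340,185),5.5)):
    c=cv2.resize(im[y0:y0+110,x0:x0+160],None,fx=s,fy=s,interpolation=cv2.INTER_CUBIC)
    for k,v in list(P.items()):
        u=(proj(n,W(*v))-[x0-.5,y0-.5])*s; cv2.circle(c,tuple(int(a) for a in u),4,(0,255,0),1)
    cv2.imwrite(f"pics/ov_{n}.png",c[:600,:800])
E
```

```text
posttop [ 0.59070254 -0.21570295  0.118     ]
bar end [ 0.58882043 -0.21399313  0.08      ]
catch? [ 0.51292898 -0.14482987  0.08      ]
pan [0.44514104 0.23429508 0.02      ]
jar [ 0.57941652 -0.4649174   0.075     ]
bottle [ 0.73663061 -0.04044564  0.14      ]
tape [ 0.6299545  -0.01844413  0.022     ]
posttop side [ 0.58630838 -0.20494528  0.118     ] [ 0.62583556 -0.26288651  0.08      ] [ 0.61543367 -0.24763881  0.09      ]
catchtop [ 0.48070318 -0.07746259  0.118     ] [ 0.51457446 -0.12857622  0.08      ] [ 0.50566096 -0.11512526  0.09      ]
hinge [ 0.47930855 -0.2824271   0.076     ]
th 0.8511180110933587 0.12984888986810555
```

View pics/ov_top.png

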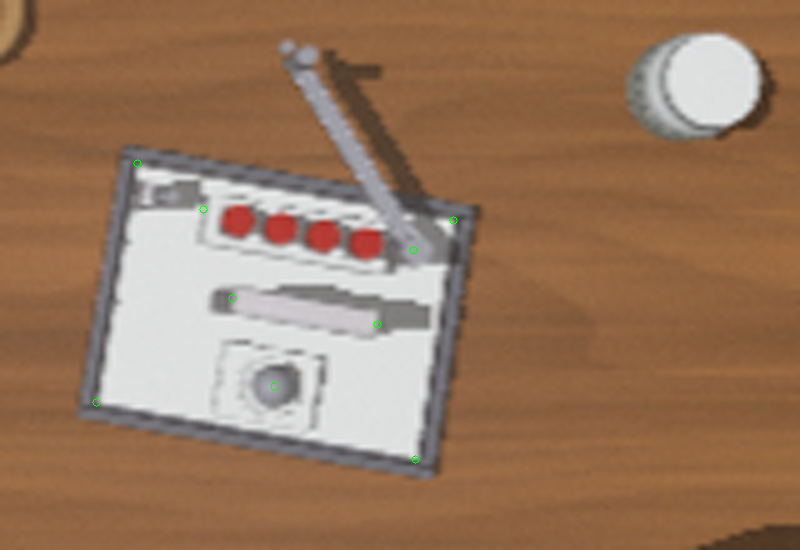

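View pics/ov_side.png

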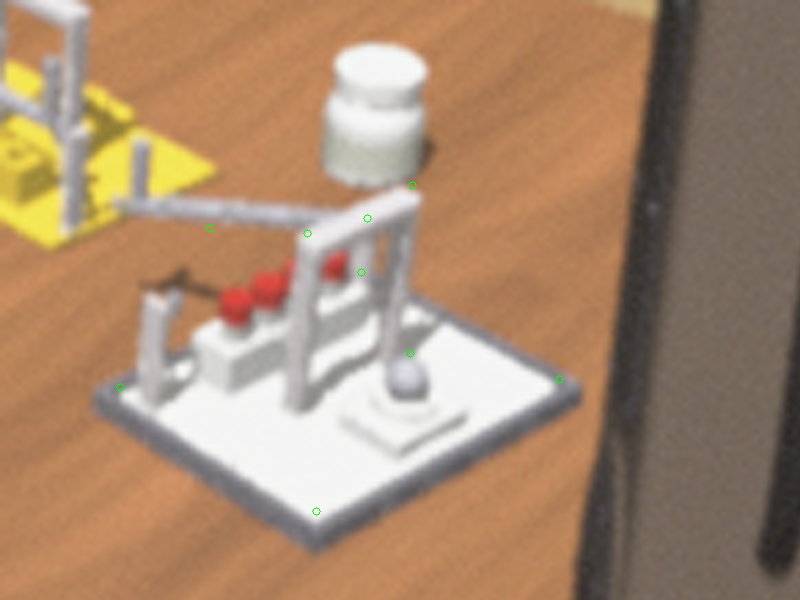

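```bash
cat >> h.py <<'E'
from scipy.spatial.transform import Rotation as Ro
def delta(pos,yaw):
    T=tool(); G=Ro.from_euler("xyz",[np.pi,0,yaw])
    r=Ro.from_matrix(T[:3,:3]).inv()*G
    return np.round(T[:3,:3].T@(np.asarray(pos)-T[:3,3]),4), np.round(np.degrees(r.as_rotvec()),2)
E
python3 -c "
from h import *
print(delta([.59,-.213,.24],-2.62))"
```

```text
(array([-0.5243,  0.3303, -0.0122]), array([  0.07,   0.  , -16.44]))
```

Request:
jog_arm:
  motion:
    - [[-0.03, 0.02, -0.012, 0, 0, -1, 0.06], [-0.1, 0.063, -0.012, 0, 0, -4, 0.06], [-0.17, 0.107, -0.012, 0, 0, -6, 0.06], [-0.24, 0.15, -0.012, 0, 0, -8, 0.06], [-0.31, 0.195, -0.012, 0, 0, -11, 0.06], [-0.38, 0.24, -0.012, 0, 0, -13, 0.06], [-0.45, 0.283, -0.012, 0, 0, -15, 0.06], [-0.51, 0.321, -0.012, 0, 0, -16.4, 0.06]]

```text
t: 0.95
eef_pos: [0.4279, -0.3784, 0.2398]
ee_rot: [3.14, 0.0, -2.619]
force: [1.5, -1.7, 0.8]
width: 0.06
```

```bash
python3 -c "
from h import *
print(arm.get_state()['t'],arm.get_state()['eef_pos'],delta([.59,-.213,.24],-2.62))"
```

```text
0.95 [ 0.42788251 -0.37841381  0.23976669] (array([-2.23e-01,  6.25e-02, -1.00e-04]), array([0.06, 0.02, 0.04]))
```

Request:
jog_arm:
  motion:
    - [[-0.05, 0.014, 0, 0, 0, 0, 0.06], [-0.1, 0.028, 0, 0, 0, 0, 0.06], [-0.14, 0.04, 0, 0, 0, 0, 0.06], [-0.18, 0.05, 0, 0, 0, 0, 0.06], [-0.205, 0.0575, 0, 0, 0, 0, 0.06], [-0.223, 0.0625, 0, 0, 0, 0, 0.06], [-0.223, 0.0625, 0, 0, 0, 0, 0.06], [-0.223, 0.0625, 0, 0, 0, 0, 0.06]]

```text
t: 1.75
eef_pos: [0.5896, -0.213, 0.2395]
ee_rot: [3.14, -0.0, -2.619]
force: [-0.2, 0.2, 0.1]
width: 0.0603
```

```bash
python3 - <<'E'
from h import *
s=arm.get_state(); print(s["eef_pos"],s["ee_rot"]); T=tool(s)
f=optics.grab_frame("wrist"); cv2.imwrite("pics/w1.png",f[:,:,::-1]); np.save("T1.npy",T)
f=optics.grab_frame("top"); cv2.imwrite("pics/t1.png",f[:,:,::-1])
E
```

```text
[ 0.58961766 -0.21304193  0.23952443] [ 3.13989826e+00 -3.26884654e-04 -2.61894871e+00]
```

View pics/w1.png

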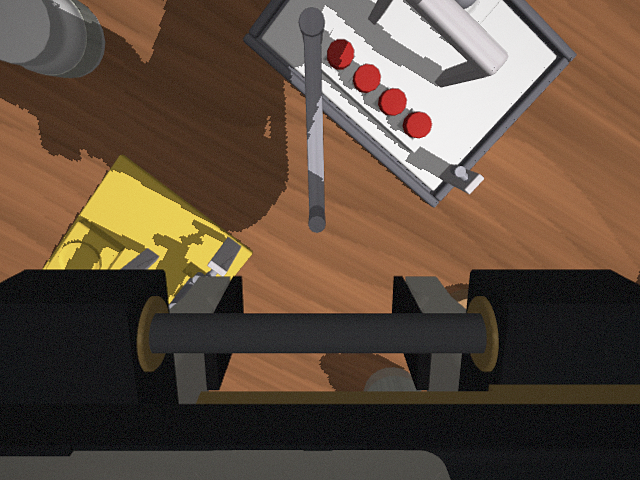

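```bash
python3 - <<'E'
from h import *
T=np.load("T1.npy"); f=cv2.imread("pics/w1.png"); hsv=cv2.cvtColor(f,cv2.COLOR_BGR2HSV)
r=((hsv[...,0]<8)|(hsv[...,0]>172))&(hsv[...,1]>150)&(hsv[...,2]>60)
n,l,st,ce=cv2.connectedComponentsWithStats(r.astype(np.uint8)); c=[]
for i in range(1,n):
    if st[i,4]>200:
        # min enclosing circle as cap top
        ct=cv2.findContours((l==i).astype(np.uint8),0,2)[0][0]; (u,rad)=cv2.minEnclosingCircle(ct); p=ray("wrist",u,.067,T); c.append(p); print(u,rad,p)
c=np.array(c); c=c[np.argsort(-c[:,1])]; d=c[0]-c[-1]; yaw=np.arctan2(-d[0],d[1]); print("spacing",np.linalg.norm(d)/3,"yaw",yaw)
o=c.mean(0)[:2]-.048*np.array([np.cos(yaw),np.sin(yaw)]); print("origin",o)
R=np.array([[np.cos(yaw),-np.sin(yaw)],[np.sin(yaw),np.cos(yaw)]])
h=o+R@[.048,-.066]
for u in ((317,222),): 
  for z in (.118,): p=ray("wrist",u,z,T); d=R.T@(p[:2]-h); print("post",p,"th",np.arctan2(*d),np.hypot(*d))
print("hinge",h,ray("wrist",(312,22),.08,T)); print("catch pin",R.T@(ray("wrist",(461,174),.08,T)[:2]-o))
cv2.imwrite("pics/w1c.png",cv2.resize(f[140:260,250:410],None,fx=4,fy=4,interpolation=cv2.INTER_CUBIC))
E
```

```text
(340.15216064453125, 53.91304397583008) 14.435426712036133 [ 0.48234662 -0.25558032  0.067     ]
(366.594482421875, 78.0748062133789) 14.164937973022461 [ 0.48686238 -0.230399    0.067     ]
(391.9237365722656, 101.7203369140625) 14.097189903259277 [ 0.49161142 -0.20539988  0.067     ]
(416.8484802246094, 124.28787994384766) 13.894176483154297 [ 0.49599058 -0.18037778  0.067     ]
spacing 0.025476743152798714 yaw -0.17947727077560618
origin [ 0.44197377 -0.20937051]
post [ 0.58809974 -0.21430562  0.118     ] th 0.8366334165456715 0.13020046269751148
hinge [ 0.47742074 -0.2828791 ] [ 0.47631107 -0.28225288  0.08      ]
catch pin [0.05452451 0.08577306]
```

View pics/w1c.png

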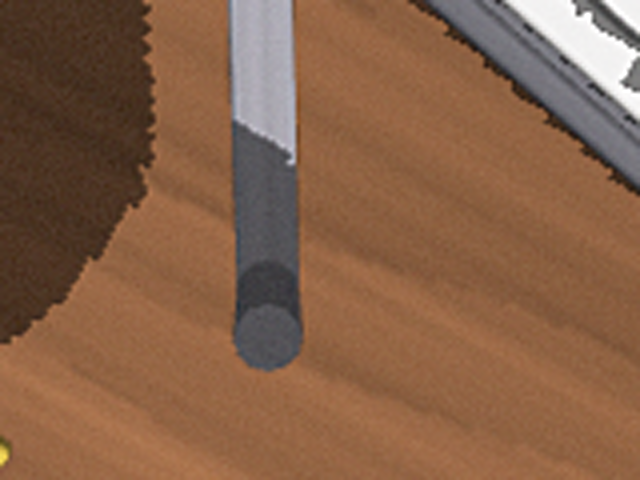

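```bash
python3 -c "
from h import *
print(delta([.5887,-.2145,.116],-2.59))"
```

```text
(array([ 0.0009, -0.0006,  0.1239]), array([ 0.07,  0.01, -1.72]))
```

Request:
jog_arm:
  motion:
    - [[0.001, -0.001, 0.03, 0, 0, -1.7, 0.05], [0.001, -0.001, 0.06, 0, 0, -1.7, 0.05], [0.001, -0.001, 0.09, 0, 0, -1.7, 0.05], [0.001, -0.001, 0.11, 0, 0, -1.7, 0.05], [0.001, -0.001, 0.12, 0, 0, -1.7, 0.05], [0.001, -0.001, 0.124, 0, 0, -1.7, 0.05], [0.001, -0.001, 0.124, 0, 0, -1.7, 0.05]]

```text
t: 2.55
eef_pos: [0.5888, -0.2155, 0.1163]
ee_rot: [3.141, 0.0, -2.591]
force: [-0.5, 0.0, -0.1]
width: 0.0499
```

Request:
jog_arm:
  motion:
    - [[0, 0, 0, 0, 0, 0, 0.03], [0, 0, 0, 0, 0, 0, 0.02], [0, 0, 0, 0, 0, 0, 0.01], [0, 0, 0, 0, 0, 0, 0.005], [0, 0, 0, 0, 0, 0, 0.005], [0, 0, 0, 0, 0, 0, 0.005]]
  newtons: 10

```text
t: 3.15
eef_pos: [0.5889, -0.2154, 0.1164]
ee_rot: [3.141, 0.001, -2.591]
force: [-0.3, -0.1, 0.9]
width: 0.0103
```

```bash
python3 - <<'E'
from h import *
s=arm.get_state(); print(s["eef_pos"],s["ee_rot"],s["force"],s["width"]); T=tool(s)
f=optics.grab_frame("wrist"); cv2.imwrite("pics/w2.png",f[:,:,::-1])
E
```

```text
[ 0.58891756 -0.21543005  0.11643685] [ 3.14078427e+00  5.38634972e-04 -2.59092151e+00] [-0.33456749 -0.11815143  0.91301701] 0.010313126110804129
```

View pics/w2.png

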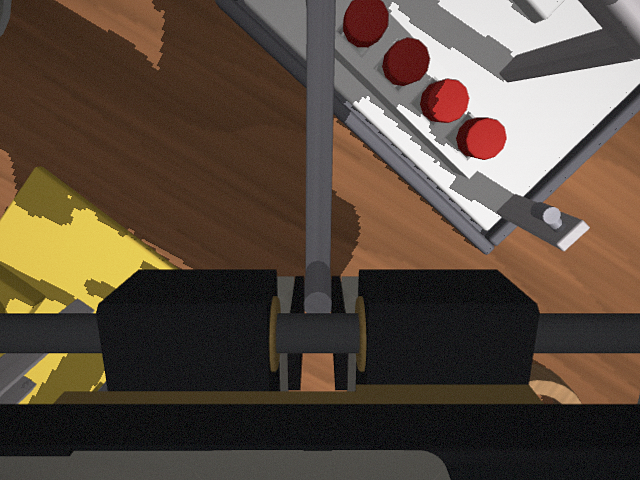

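Request:
jog_arm:
  motion:
    - [[0.0003, 0.0091, 0, 0, 0, -4, 0.005], [0.0013, 0.0182, 0, 0, 0, -8, 0.005], [0.0029, 0.0272, 0, 0, 0, -12, 0.005], [0.0051, 0.0361, 0, 0, 0, -16, 0.005], [0.0079, 0.0448, 0, 0, 0, -20, 0.005], [0.0113, 0.0533, 0, 0, 0, -24, 0.005], [0.0153, 0.0615, 0, 0, 0, -28, 0.005], [0.0199, 0.0694, 0, 0, 0, -32, 0.005]]

```text
t: 4.0
eef_pos: [0.5358, -0.1662, 0.1165]
ee_rot: [-3.141, 0.001, -2.029]
force: [1.1, 1.4, -1.2]
width: 0.0102
```

```bash
python3 - <<'E'
from h import *
s=arm.get_state(); print(s["eef_pos"],s["ee_rot"],s["force"],s["moment"],s["width"]); T=tool(s)
h=np.array([.4774,-.2829]); y=-.1797; d=s["eef_pos"][:2]-h; R=np.array([[np.cos(y),-np.sin(y)],[np.sin(y),np.cos(y)]]); d=R.T@d; print(np.arctan2(*d),np.hypot(*d))
f=optics.grab_frame("wrist"); cv2.imwrite("pics/w3.png",f[:,:,::-1])
E
```

```text
[ 0.53581548 -0.16616234  0.11652031] [-3.14144021e+00  1.46062068e-03 -2.02926834e+00] [ 1.13616804  1.36050003 -1.23186959] [ 0.57512548 -0.23130151  0.0239383 ] 0.01023367301883549
0.2842672217774167 0.13053754386425712
```

View pics/w3.png

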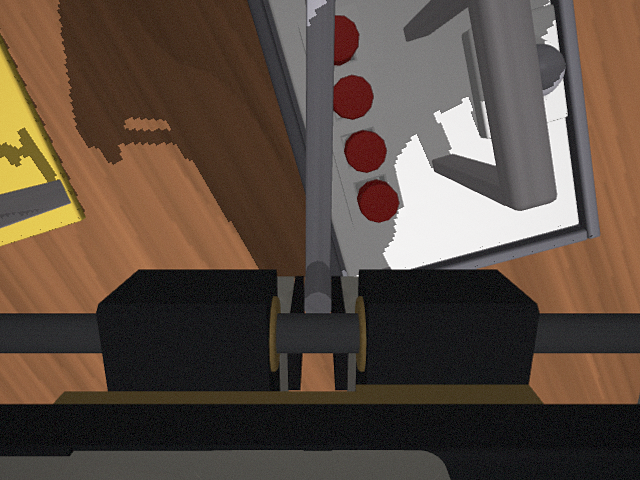

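Request:
jog_arm:
  motion:
    - [[0.0003, 0.0091, 0, 0, 0, -4, 0.005], [0.0013, 0.0182, 0, 0, 0, -8, 0.005], [0.0024, 0.025, 0, 0, 0, -11, 0.005], [0.0039, 0.0317, 0, 0, 0, -14, 0.005], [0.0051, 0.0361, 0, 0, 0, -16, 0.005], [0.0051, 0.0361, 0, 0, 0, -16, 0.005]]
  newtons: 15

```text
t: 4.65
eef_pos: [0.4996, -0.1541, 0.1165]
ee_rot: [3.141, 0.002, -1.747]
force: [-1.4, 2.4, 0.0]
width: 0.0099
```

```bash
python3 - <<'E'
from h import *
s=arm.get_state(); print(s["eef_pos"],s["ee_rot"],s["force"],s["moment"],s["width"]); T=tool(s)
h=np.array([.4774,-.2829]); y=-.1797; d=s["eef_pos"][:2]-h; R=np.array([[np.cos(y),-np.sin(y)],[np.sin(y),np.cos(y)]]); d=R.T@d; print(np.arctan2(*d),np.hypot(*d))
f=optics.grab_frame("wrist"); cv2.imwrite("pics/w4.png",f[:,:,::-1])
E
```

```text
[ 0.49959608 -0.15413488  0.11650838] [ 3.14126740e+00  2.22760912e-03 -1.74701072e+00] [-1.35771811  2.4437144   0.00926467] [ 1.03315301  0.47380088 -0.0176154 ] 0.009860637959317744
-0.009000988266543664 0.13066415563689307
```

View pics/w4.png

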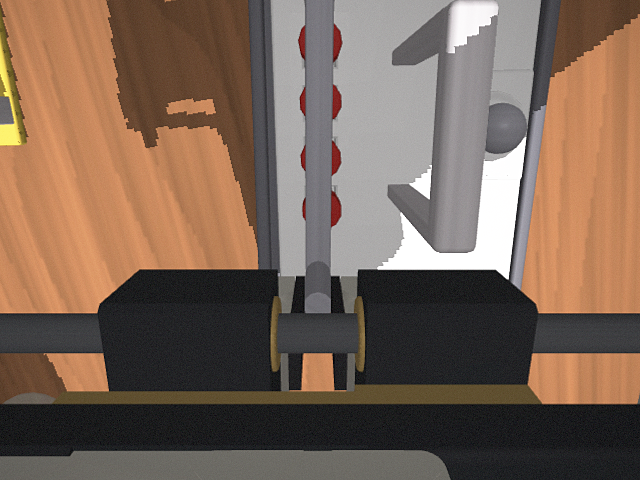

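Request:
jog_arm:
  motion:
    - [[0, 0.002, 0, 0, 0, 0, 0.005], [0, 0.004, 0, 0, 0, 0, 0.005], [0, 0.005, 0, 0, 0, 0, 0.005], [0, 0.005, 0, 0, 0, 0, 0.005], [0, 0.005, 0, 0, 0, 0, 0.005]]

```text
t: 5.2
eef_pos: [0.4964, -0.1535, 0.1173]
ee_rot: [-3.139, 0.002, -1.748]
force: [5.0, -0.2, -0.8]
width: 0.0099
```

```bash
python3 - <<'E'
from h import *
s=arm.get_state(); print(s["eef_pos"],s["ee_rot"],s["force"],s["moment"],s["width"]); T=tool(s)
h=np.array([.4774,-.2829]); y=-.1797; d=s["eef_pos"][:2]-h; R=np.array([[np.cos(y),-np.sin(y)],[np.sin(y),np.cos(y)]]); d=R.T@d; print(np.arctan2(*d),np.hypot(*d))
f=optics.grab_frame("wrist"); cv2.imwrite("pics/w5.png",f[:,:,::-1])
E
```

```text
[ 0.49643507 -0.15347507  0.11725557] [-3.13906872e+00  2.16739709e-03 -1.74779695e+00] [ 5.0183847  -0.24053128 -0.7651209 ] [-0.01912054 -1.9050656  -0.0055166 ] 0.00992098118857877
-0.03367264882053102 0.13081722775669352
```

View pics/w5.png

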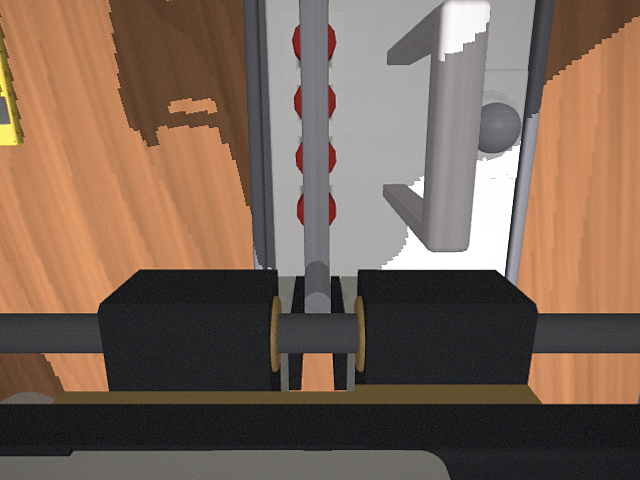

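Request:
jog_arm:
  motion:
    - [[0, 0.003, 0, 0, 0, 0, 0.012], [0, 0.002, 0, 0, 0, 0, 0.03], [0, 0.002, 0, 0, 0, 0, 0.04], [0, 0.002, 0, 0, 0, 0, 0.05], [0, 0.002, -0.03, 0, 0, 0, 0.06], [0, 0.002, -0.07, 0, 0, 0, 0.06], [0, 0.002, -0.1, 0, 0, 0, 0.06], [0, 0.002, -0.12, 0, 0, 0, 0.06]]

```text
t: 6.05
eef_pos: [0.494, -0.1535, 0.2394]
ee_rot: [-3.138, 0.002, -1.748]
force: [-0.1, -0.2, -1.1]
width: 0.0585
```

```bash
python3 - <<'E'
from h import *
s=arm.get_state(); print(s["eef_pos"],s["ee_rot"],s["force"],s["width"]); T=tool(s); np.save("T6.npy",T)
f=optics.grab_frame("wrist"); cv2.imwrite("pics/w6.png",f[:,:,::-1])
E
```

```text
[ 0.49402491 -0.15353953  0.2394419 ] [-3.13798227e+00  2.13375205e-03 -1.74790827e+00] [-0.10646722 -0.20608088 -1.0863258 ] 0.05850505648858242
```

View pics/w6.png

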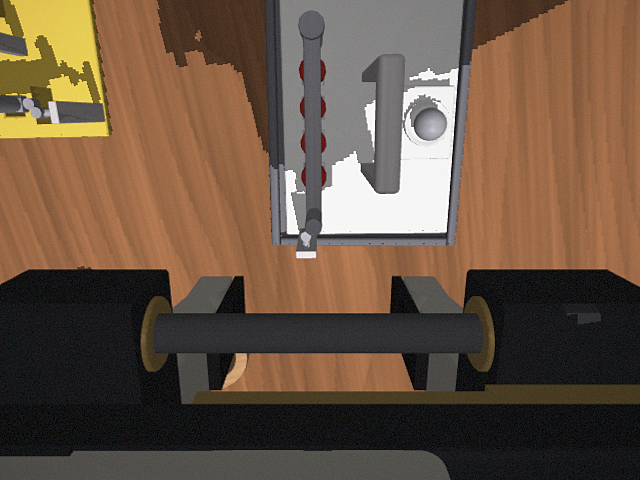

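```bash
python3 - <<'E'
from h import *
T=np.load("T6.npy"); f=cv2.imread("pics/w6.png")
c=cv2.resize(f[0:260,250:480],None,fx=2.3,fy=2.3,interpolation=cv2.INTER_CUBIC); cv2.imwrite("pics/w6c.png",c)
a=cv2.resize(f[190:265,270:350],None,fx=7.5,fy=7.5,interpolation=cv2.INTER_CUBIC); cv2.imwrite("pics/w6d.png",a)
E
```

```text
(no output)
```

View pics/w6c.png

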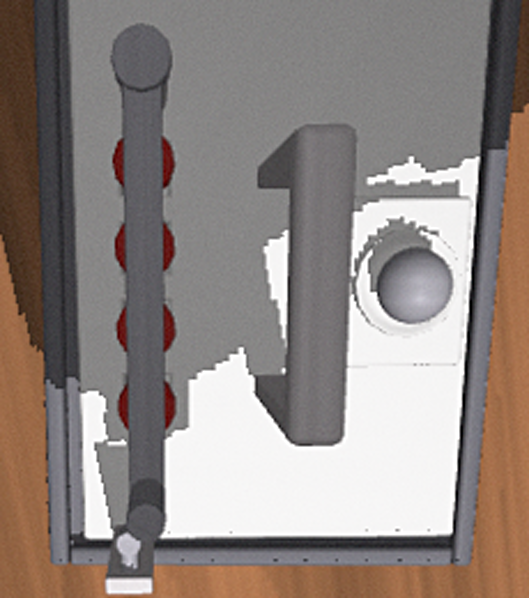

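View pics/w6d.png

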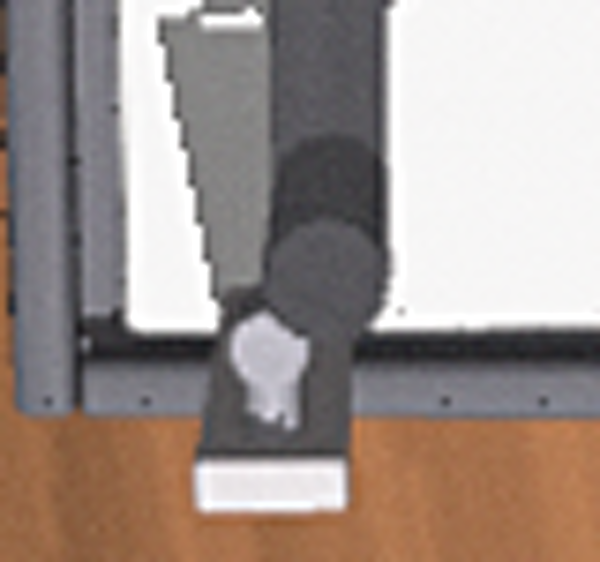

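```bash
python3 - <<'E'
from h import *
T=np.load("T6.npy")
q=lambda x,y:(250+(x+.5)/2.3-.5,(y+.5)/2.3-.5)
a,b=ray("wrist",q(142,110),.080,T),ray("wrist",q(147,470),.080,T)
d=b-a; print("bar yaw",np.arctan2(-d[0],d[1]))
p=ray("wrist",(313.3,227),.118,T); h=ray("wrist",q(141,62),.08,T); d=p-h; print("post",p,"hinge",h,np.arctan2(-d[0],d[1]),np.hypot(d[0],d[1]))
e0,e1=ray("wrist",q(328,127),.128,T),ray("wrist",q(316,443),.128,T)
d=e1-e0; print("handle",(e0+e1)/2,"yaw",np.arctan2(-d[0],d[1]),np.hypot(d[0],d[1]))
y=-.1797
c=[ray("wrist",u,.014,T) for u in (q(75,5),q(84,540),q(452,540))]; 
d=c[1]-c[0]; print("base left edge yaw",np.arctan2(-d[0],d[1])); d=c[1]-c[2]; print("end edge yaw",np.arctan2(d[1],d[0]),np.hypot(*d[:2]))
f=optics.grab_frame("top"); cv2.imwrite("pics/t2.png",f[:,:,::-1])
E
```

```text
bar yaw -0.16762844903540192
post [ 0.49746243 -0.15236724  0.118     ] hinge [ 0.47579842 -0.28174833  0.08      ] -0.16590427587548695 0.13118229768057213
handle [ 0.43932649 -0.20934152  0.128     ] yaw -0.17259231476566034 0.08162237062735118
base left edge yaw -0.1822973741891673
end edge yaw -0.17787882956029988 0.14958885829664273
```

```bash
python3 -c "
from h import *
print(delta([.4395,-.2093,.122],-1.748))"
```

```text
(array([0.0648, 0.0456, 0.1177]), array([-0.37,  0.14,  0.01]))
```

Request:
jog_arm:
  motion:
    - [[0.03, 0.021, 0, -0.4, 0, 0, 0.06], [0.055, 0.038, 0, -0.4, 0, 0, 0.06], [0.0648, 0.0456, 0.005, -0.4, 0.1, 0, 0.06], [0.0648, 0.0456, 0.03, -0.4, 0.1, 0, 0.06], [0.0648, 0.0456, 0.06, -0.4, 0.1, 0, 0.06], [0.0648, 0.0456, 0.08, -0.4, 0.1, 0, 0.06], [0.0648, 0.0456, 0.085, -0.4, 0.1, 0, 0.06], [0.0648, 0.0456, 0.085, -0.4, 0.1, 0, 0.06]]

```text
t: 6.95
eef_pos: [0.4386, -0.2092, 0.1537]
ee_rot: [3.138, 0.0, -1.748]
force: [0.5, -0.6, 0.4]
width: 0.06
```

```bash
python3 - <<'E'
from h import *
s=arm.get_state(); print(s["eef_pos"],s["ee_rot"],s["force"]); T=tool(s); np.save("T7.npy",T)
f=optics.grab_frame("wrist"); cv2.imwrite("pics/w7.png",f[:,:,::-1]); print(delta([.4395,-.2093,.122],-1.748))
E
```

```text
[ 0.43858577 -0.20917693  0.15374922] [ 3.13835018e+00  3.14045756e-04 -1.74773909e+00] [ 0.50495514 -0.55102291  0.42881246]
(array([-0.    , -0.0002,  0.0328]), array([0.07, 0.02, 0.03]))
```

View pics/w7.png

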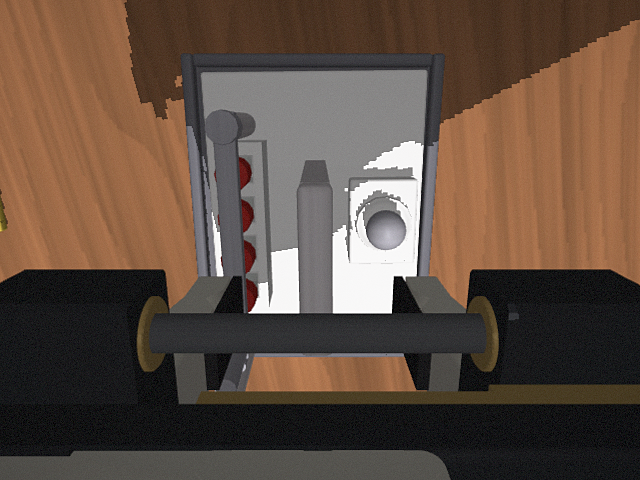

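Request:
jog_arm:
  motion:
    - [[0, 0, 0.012, 0, 0, 0, 0.055], [0, 0, 0.025, 0, 0, 0, 0.05], [0, 0, 0.0325, 0, 0, 0, 0.05], [0, 0, 0.0325, 0, 0, 0, 0.03], [0, 0, 0.0325, 0, 0, 0, 0.02], [0, 0, 0.0325, 0, 0, 0, 0.01], [0, 0, 0.0325, 0, 0, 0, 0.005], [0, 0, 0.0325, 0, 0, 0, 0.005]]
  newtons: 20

```text
t: 7.8
eef_pos: [0.4395, -0.2093, 0.1227]
ee_rot: [3.141, 0.0, -1.747]
force: [-1.7, -0.2, 1.9]
width: 0.0159
```

Request:
jog_arm:
  motion:
    - [[0, 0, 0, 0, 0, 0, 0.003], [0, 0, 0, 0, 0, 0, 0.003], [0, 0, 0, 0, 0, 0, 0.003], [0, 0, 0, 0, 0, 0, 0.003]]
  newtons: 45

```text
t: 8.2
eef_pos: [0.4395, -0.2093, 0.1227]
ee_rot: [3.141, 0.0, -1.747]
force: [-0.3, -0.5, 0.2]
width: 0.0154
```

```bash
python3 - <<'E'
from h import *
s=arm.get_state(); print(s["eef_pos"],s["ee_rot"],s["force"],s["moment"],s["width"]); T=tool(s)
f=optics.grab_frame("wrist"); cv2.imwrite("pics/w8.png",f[:,:,::-1]); print(delta([.4395,-.2093,.23],-1.748))
E
```

```text
[ 0.4395106  -0.20928949  0.12265719] [ 3.14095482e+00  3.87615717e-04 -1.74740679e+00] [-0.34317939 -0.49947419  0.16304011] [0.10181609 0.09859528 0.12803763] 0.015367153919001722
(array([-0.000e+00,  1.000e-04, -1.073e-01]), array([0.04, 0.02, 0.03]))
```

View pics/w8.png

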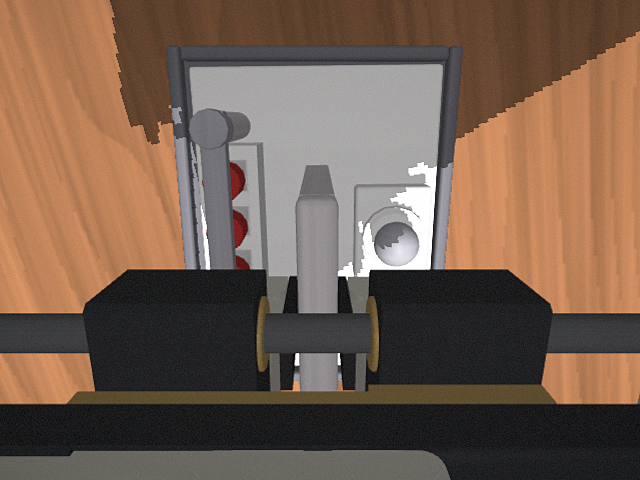

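Request:
jog_arm:
  motion:
    - [[0, 0, -0.003, 0, 0, 0, 0.003], [0, 0, -0.008, 0, 0, 0, 0.003], [0, 0, -0.014, 0, 0, 0, 0.003], [0, 0, -0.021, 0, 0, 0, 0.003], [0, 0, -0.028, 0, 0, 0, 0.003], [0, 0, -0.034, 0, 0, 0, 0.003], [0, 0, -0.038, 0, 0, 0, 0.003], [0, 0, -0.04, 0, 0, 0, 0.003]]

```text
t: 9.05
eef_pos: [0.4397, -0.2093, 0.1632]
ee_rot: [-3.141, 0.0, -1.747]
force: [0.3, 0.3, -6.8]
width: 0.0153
```

```bash
python3 - <<'E'
from h import *
s=arm.get_state(); print(s["eef_pos"],s["ee_rot"],s["force"],s["moment"],s["width"]); T=tool(s)
f=optics.grab_frame("wrist"); cv2.imwrite("pics/w9.png",f[:,:,::-1]); print(delta([.4395,-.2093,.23],-1.748))
f=optics.grab_frame("side"); cv2.imwrite("pics/s9.png",f[:,:,::-1])
E
```

```text
[ 0.43968078 -0.20933368  0.16323609] [-3.14148086e+00  4.90316230e-04 -1.74741165e+00] [ 0.31622593  0.28671841 -6.81639645] [ 0.02941923  0.03705997 -0.01341833] 0.015304481752447356
(array([-0.    ,  0.0002, -0.0667]), array([-0.01,  0.02,  0.03]))
```

View pics/w9.png

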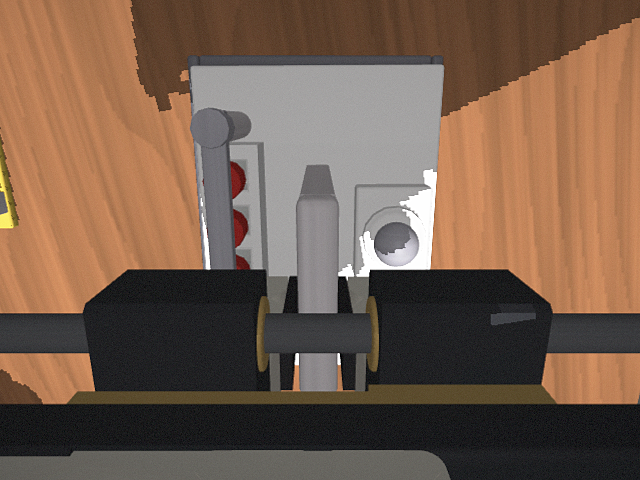

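View pics/s9.png

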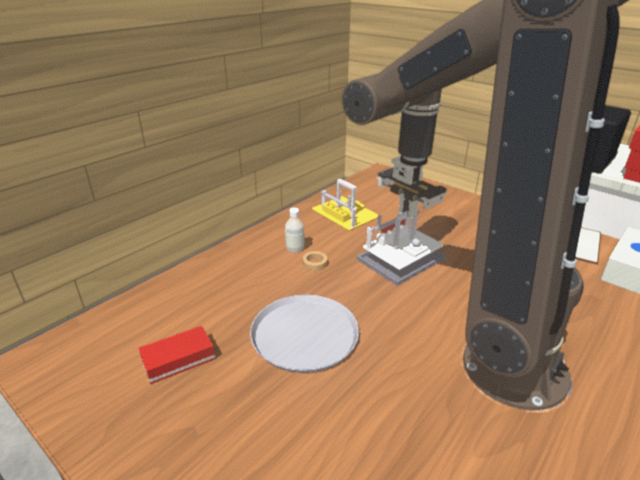

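```bash
python3 - <<'E'
from h import *
g=cv2.imread("pics/s9.png"); hsv=cv2.cvtColor(g,cv2.COLOR_BGR2HSV)
w=(hsv[...,1]<90).astype(np.uint8); w[:285]=0; w[:,:240]=0; w[:,370:]=0
n,l,st,ce=cv2.connectedComponentsWithStats(w); i=1+np.argmax(st[1:,4]); print(st[i],ce[i])
ct=cv2.findContours((l==i).astype(np.uint8),0,2)[0][0]; P=np.array([ray("side",p[0],.02)[:2] for p in ct])
print("side pan",cv2.minEnclosingCircle(P.astype(np.float32)))
f=cv2.imread("pics/top0.png"); hsv=cv2.cvtColor(f,cv2.COLOR_BGR2HSV); w=(hsv[...,1]<100).astype(np.uint8)
n,l,st,ce=cv2.connectedComponentsWithStats(w); k=l[277,236]; ct=cv2.findContours((l==k).astype(np.uint8),0,2)[0][0]
P=np.array([ray("top",p[0],.02)[:2] for p in ct]); print("top pan",cv2.minEnclosingCircle(P.astype(np.float32)))
print(delta([.4435,.2345,.217],-1.748))
E
```

```text
[ 250  294  110   79 6777] [304.2861148  332.82691456]
side pan ((0.44119971990585327, 0.24224311113357544), 0.13986803591251373)
top pan ((0.44559288024902344, 0.23148392140865326), 0.13970865309238434)
(array([-0.4376,  0.0741, -0.0539]), array([0.01, 0.02, 0.04]))
```

Request:
jog_arm:
  motion:
    - [[0, 0, -0.004, 0, 0, 0, 0.003], [0, 0, -0.012, 0, 0, 0, 0.003], [-0.003, 0.0005, -0.022, 0, 0, 0, 0.003], [-0.01, 0.0017, -0.033, 0, 0, 0, 0.003], [-0.021, 0.0035, -0.043, 0, 0, 0, 0.003], [-0.036, 0.006, -0.05, 0, 0, 0, 0.003], [-0.054, 0.009, -0.053, 0, 0, 0, 0.003], [-0.074, 0.0125, -0.054, 0, 0, 0, 0.003]]

```text
t: 9.95
eef_pos: [0.4405, -0.133, 0.2183]
ee_rot: [-3.14, 0.001, -1.748]
force: [0.1, -0.2, -7.3]
width: 0.0152
```

```bash
python3 - <<'E'
from h import *
s=arm.get_state(); print(s["eef_pos"],s["force"],s["width"]); print(delta([.444,.236,.217],-1.748))
E
```

```text
[ 0.44052159 -0.13302898  0.21826618] [ 0.08396679 -0.20460995 -7.29140002] 0.015157304984530743
(array([-0.3639,  0.0615,  0.0015]), array([-0.09,  0.06,  0.02]))
```

Request:
jog_arm:
  motion:
    - [[-0.006, 0.001, 0, 0, 0, 0, 0.003], [-0.018, 0.003, 0, 0, 0, 0, 0.003], [-0.036, 0.006, 0, 0, 0, 0, 0.003], [-0.058, 0.0098, 0, 0, 0, 0, 0.003], [-0.082, 0.0139, 0, 0, 0, 0, 0.003], [-0.106, 0.018, 0, 0, 0, 0, 0.003], [-0.13, 0.022, 0, 0, 0, 0, 0.003], [-0.154, 0.026, 0, 0, 0, 0, 0.003]]

```text
t: 10.75
eef_pos: [0.4418, 0.0243, 0.2186]
ee_rot: [-3.14, 0.001, -1.748]
force: [0.9, -0.8, -6.1]
width: 0.0151
```

```bash
python3 - <<'E'
from h import *
s=arm.get_state(); print(s["eef_pos"],s["force"],s["width"]); print(delta([.444,.236,.217],-1.748))
E
```

```text
[0.44179081 0.0243253  0.21863379] [ 0.92962757 -0.83500452 -6.14026316] 0.015070123562973936
(array([-0.2088,  0.0351,  0.0018]), array([-0.1 ,  0.06,  0.01]))
```

Request:
jog_arm:
  motion:
    - [[-0.015, 0.0025, 0, 0, 0, 0, 0.003], [-0.034, 0.0057, 0, 0, 0, 0, 0.003], [-0.055, 0.0092, 0, 0, 0, 0, 0.003], [-0.077, 0.0129, 0, 0, 0, 0, 0.003], [-0.098, 0.0165, 0, 0, 0, 0, 0.003], [-0.118, 0.0198, 0, 0, 0, 0, 0.003], [-0.137, 0.023, 0, 0, 0, 0, 0.003], [-0.154, 0.0259, 0, 0, 0, 0, 0.003]]

```text
t: 11.55
eef_pos: [0.4432, 0.1817, 0.2189]
ee_rot: [-3.14, 0.001, -1.748]
force: [0.4, -0.7, -7.6]
width: 0.0156
```

```bash
python3 - <<'E'
from h import *
s=arm.get_state(); print(s["eef_pos"],s["force"],s["width"]); print(delta([.444,.236,.217],-1.748))
E
```

```text
[0.44320884 0.18167982 0.21885293] [ 0.40860913 -0.69874226 -7.57979826] 0.015637504707902542
(array([-0.0536,  0.0088,  0.0019]), array([-0.1 ,  0.06,  0.02]))
```

Request:
jog_arm:
  motion:
    - [[-0.012, 0.002, 0, 0, 0, 0, 0.003], [-0.024, 0.004, 0, 0, 0, 0, 0.003], [-0.034, 0.0057, 0, 0, 0, 0, 0.003], [-0.042, 0.007, 0, 0, 0, 0, 0.003], [-0.048, 0.008, 0, 0, 0, 0, 0.003], [-0.052, 0.0086, 0, 0, 0, 0, 0.003], [-0.0536, 0.0088, 0, 0, 0, 0, 0.003], [-0.0536, 0.0088, 0, 0, 0, 0, 0.003]]

```text
t: 12.35
eef_pos: [0.4439, 0.2359, 0.2189]
ee_rot: [-3.14, 0.001, -1.748]
force: [0.6, -1.1, -8.2]
width: 0.0154
```

Request:
jog_arm:
  motion:
    - [[0, 0, 0, 0, 0, 0, 0.003], [0, 0, 0, 0, 0, 0, 0.003], [0, 0, 0, 0, 0, 0, 0.003], [0, 0, 0, 0, 0, 0, 0.003], [0, 0, 0, 0, 0, 0, 0.003]]

```text
t: 12.85
eef_pos: [0.444, 0.2359, 0.2189]
ee_rot: [-3.14, 0.001, -1.748]
force: [-0.7, 0.0, -8.0]
width: 0.015
```

```bash
python3 - <<'E'
from h import *
s=arm.get_state(); print(s["t"],s["eef_pos"],s["ee_rot"],s["force"],s["moment"],s["width"],np.abs(s["qd"]).max())
np.save("T10.npy",tool(s))
for n in("wrist","side","top"):
    f=optics.grab_frame(n); cv2.imwrite(f"pics/{n}10.png",f[:,:,::-1])
E
```

```text
12.85 [0.44399084 0.23587939 0.21889323] [-3.13990931e+00  9.77699799e-04 -1.74777622e+00] [-0.71260078  0.02016601 -8.0117348 ] [0.0353935  0.14789225 0.02309113] 0.014974612338783453 0.00082283856225818
```

View pics/wrist10.png

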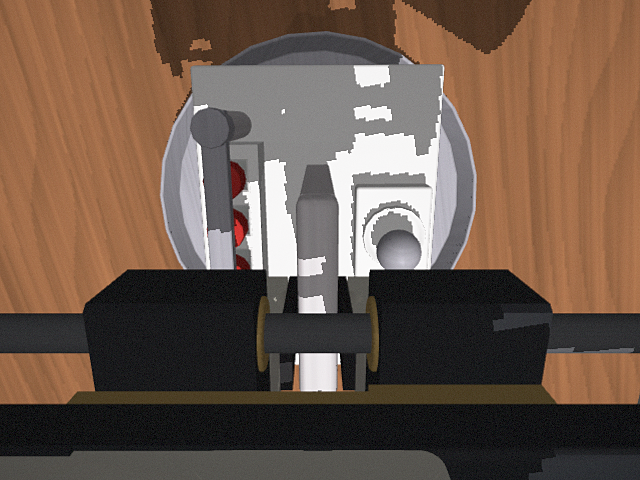

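View pics/side10.png

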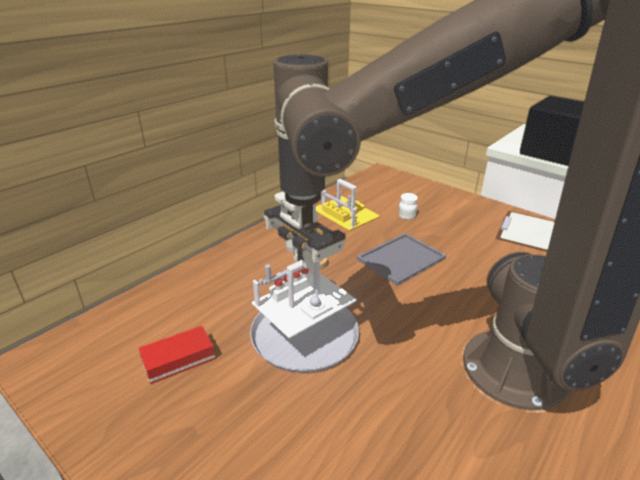

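View pics/top10.png

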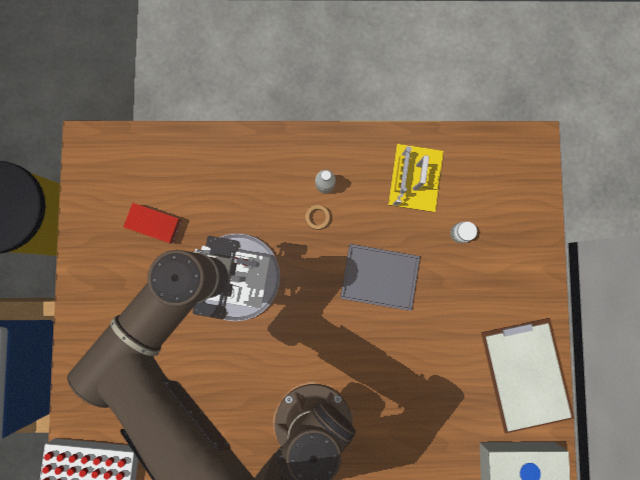

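```bash
python3 -c "
from h import *
s=arm.get_state(); print(s['eef_pos'],np.abs(s['qd']).max(),s['width']); arm.job_done()"
```

```text
[0.44396822 0.23593594 0.21886844] 0.002882829824101878 0.015078186595720185
the job is handed in; nothing more can be done
```

I swung the keeper shut while the carrier was still in its dock. I then lifted the carrier by its handle, carried it over the drip pan, and handed the job in with the gripper holding it there. The hand-in reports no verdict, so the result itself is not confirmed.

**Keeper:** I pinched the post, moved it along its arc and pushed about 5 mm past the estimated shut position. The wrist reading was 5 N there. After release the bar measured within about 0.01 rad of parallel with the carrier. I had no direct sign of the click, but the bar looked unmoved in the last wrist picture.

**Final hold, about 12.9 s on the clock:**

| Check | Reading |
|---|---|
| Handle position (x, y) | (0.444, 0.236) |
| Underside above the table | about 0.10 m, worked out from the tool height |
| Tilt of the gripper | about 0.002 rad |
| Vertical load on the wrist | 8 N |
| Finger opening | 15 mm, on the 16 mm bar |
| Arm motion | essentially still |

**Ball, tubes and bystanders:** The last wrist picture shows the ball in its cup, slightly off-centre. It shows three of the caps under the bar; the fourth was hidden by the gripper. The other things on the table look unmoved in the overhead picture.

**Disagreement:** The side and top cameras placed the pan's centre about 11 mm apart: (0.441, 0.242) against (0.446, 0.231). I aimed between them, so the centring error should be well inside 35 mm. The side camera also showed a few millimetres of offset on the carrier, so I relied on the wrist and top views for the grasp.

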